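Lock the grooved test plug into the leak-test coupler

ROBOT

A 7-joint arm with a two-finger parallel gripper is mounted at the origin on the work surface. World frame = base frame: x ahead of the robot, y to its left, z up, the work surface at z = 0. Lengths are in m, angles in rad, forces in N, time in s.
With the tool pointing down it reaches from about 0.4 to 0.85 m from the base axis. Payload 10.4 kg.
Tool frame: the origin (TCP) lies on the front face of the gripper's body, between the roots of the fingers; the fingertips stand 70 mm ahead of it and the grasp point (between the pads) lies 51 mm ahead of it; z points along the fingers, y is the direction in which the jaws open and shut (so a half turn about z gives the same grasp; the last joint's range is limited). The gripper opens to 87 mm and grips with 3 to 60 N. Pads are 19 mm wide; open, the fingers measure 117 mm over their backs; the gripper's body (75 mm by 190 mm) begins 51 mm behind the grasp point.
Start: joints at [1.152, 0.332, -0.065, 1.46, 0.022, 1.35, -0.088], TCP at [0.241, -0.577, 0.292] pointing down, gripper open.
Joint ranges: [-2.6, 2.6], [-0.5, 2.12], [-1.47, 1.34], [0.16, 2.42], [-1.27, 4.41], [0.06, 2.06], [-2.6, 2.6]. Speed limits (rad/s): [2.22, 2.22, 2.79, 2.79, 3.14, 3.14, 3.14].

INTERFACE

Orientations are given as a unit quaternion [w, x, y, z].
In Python, from plant import * gives the robot as it stands.
- The arm moves only by the tool carry_out, never from a script. Its argument "series" is a list that holds one entry, the list of rows, each a list of 5 numbers: the gripper command: -1 is fully open, 1 is shut, values between are in proportion, then the shift along the world's x, y, z normalised to -1 to 1, where 1 is 300 mm, then the turn about the world's z normalised to -1 to 1, where 1 is 30 degrees. A call has 1 to 20 rows; each row is the pose to reach, as a shift and turn from the pose commanded when the call began; what a row does not reach only later rows make up. A row lasts 1/10 s, in which the tool goes at most 50 mm and 8.59 degrees, less where a joint would pass 70% of its speed; a pose out of reach is approached as far as the arm can. A call with a number of a shift or a turn outside -1 to 1 is refused whole. A call with a gripper value outside its range is refused whole. The fingers move at their own pace and stop on an object; "squeeze" is the grip in N (left out, the last holds). Time passes only in rows, so rows that repeat a pose let the fingers close. It gives the time, the measured TCP pose, the force and the opening at its end, in the units of the state.
- state(): the state, without advancing time (a new reading comes with each control period).
- read_camera(name): name is "side" or "top"; returns a dict with "pixels" (400x640x3 uint8, blue, green, red), "mtx" (3x3 intrinsics, pixels), "T" (4x4, takes a point from camera to world coordinates). Camera axes: x right, y down, z forward; pixel columns grow to the right and rows downward; lengths in m; the calibration is good to about 2 mm. A picture is of the moment at which its call begins. There is no depth.
- close_job(): hands the job in, once; it reports no verdict.
The state is a dict: "t": time; "q": joint angles; "qvel": joint speeds; "joint_torque": joint torques, N m; "position": TCP position; "orientation": TCP orientation; "contact_force": force on the tool from outside, world axes, zero at the start; "wrist_torque": the same for the moment, N m; "finger_gap": finger opening in m.
Only numpy, scipy, OpenCV 4.12 (cv2) and the standard library are available. Lean on these libraries where they do the work, as an engineer would, in place of code of your own. Each camera call takes 0.05 s, during which the arm holds its last target.

TASK

Stand the brass grooved plug in the mouth of the cam coupler on the bench, press it down gently but firmly until it has gone home on its seal, then swing both red cam arms down together until they lie flat against the coupler and the plug is locked. Take both arms down side by side, never one home while the other is still up, do not force the plug or the arms, and let go and leave everything else on the bench where it is.

Things in the scene. Friction and masses are not known exactly. Their poses are not given: they have to be found in the camera images.
- plug: Loose brass plug, standing upright on the bench at the start; origin at the centre of its foot, z up its axis. Round body 32 mm diameter with a chamfered foot (5 mm), a groove (20 mm diameter at its waist) between 21 and 35 mm above the foot, a 32 mm collar from 35 to 40 mm, and a grip stub 26 mm diameter from 40 to 54 mm (top, green spot). 0.2 to 0.4 kg.
- coupler: Fixed cam coupler, mouth up, on a blue stand (base plate 90 x 90 x 12 mm); origin at the centre of the underside, z up. Aluminium body 44 mm outside diameter, bore 35 mm, its rim 119 mm above the origin. The two cam arms stand out along its own +y (left) and -y (right) axes; their hinge pins run along its x axis, 19 mm either side of the centre and 115 mm above the origin.
- coupler_mouth (a point): Centre of the coupler's rim (119 mm above the bench).
- coupler_seat (a point): Point on the coupler's axis, 79 mm above the bench, where the foot of the locked plug lies (axes as the coupler's). The plug's top is then 133 mm above the bench. A plug laid in without pressing stands 7.5 mm higher, on the seal.
- seal_ring: Orange sprung seal ring at the bottom of the bore, origin at the centre of its top face. It travels at most 9 mm down to a hard stop, resists with 6 N friction plus 1.5 N per mm, so a push of 13 to 20 N on the plug sends it home; let go, it rises back 1 to 4 mm, and the cams then draw the plug down the last 1 to 2 mm. If the plug stands more than about 2.5 mm above its locked height the cams cannot enter its groove. It is spoiled above 40 N.
- cam_left (a joint): Angle of the arm on the coupler's +y side, rad: 0 = raised 0.35 rad above level (open), 0.35 = sticking out level, 1.92 = pointing straight down, flat along the coupler (locked, end stop). Turns freely with slight friction (0.06 N m) to about 1.4; from there on the cam bites and it needs 0.2 to 0.5 N m (up to about 18 N at 27 mm below the pin). It stays where it is left.
- cam_right (a joint): The same for the arm on the -y side.
- handle_left: Red bar of the +y arm, 12 mm wide and 6 mm thick, from 6 to 52 mm from the hinge pin, with a thin wire finger ring of 22 mm beyond it that is only for looks; origin on the hinge pin (frame as the coupler when its joint reads 0). Locked, it hangs straight down with its outer face 30 mm from the coupler's axis (60 mm over both arms). Bends above 35 N.
- handle_right: The same for the -y arm. Its origin lies on its own hinge pin, its frame turned half round about z.
- handle_left_tip (a point): Middle of the end of the red bar of the +y arm, 52 mm along the arm from the hinge pin.
- handle_right_tip (a point): The same on the -y arm.
- blank_stub: plain ungrooved steel stub, 32 mm diameter, 45 mm tall, standing; a bystander that does not fit the job.
- paste_tub: white tub with red label, 90 mm diameter, 100 mm tall; bystander.
- angle_offcut: dark steel angle offcut 90 x 40 x 40 mm; bystander.
- electrode_box: yellow box 60 x 130 x 45 mm; bystander.
- wrench: steel wrench 190 mm long, lying; bystander.
- wire_brush: brush 200 mm long, lying; bystander.
- flat_bar: steel flat 50 x 110 x 8 mm; bystander.
- stud_tree: steel bolt with studs welded on like branches, 145 mm tall; bystander.
Things that resemble listed ones, but are neither listed nor needed, are in the scene too. Several things look just like the plug: the one meant starts farthest to the robot's left.

How it is judged:
On the way, in this order (a step that is already met when the one before it is completed fails the run):
1. the plug stands in the coupler, pressed home to within 2.5 mm of its locked height, with both arms still up (z of plug in the frame of coupler_seat below 0.0025 m and horizontal distance between plug and coupler_seat below 0.003 m and angle between plug's own z axis and vertical below 0.06 rad and value of joint each of cam_left, cam_right below 1 rad), for 0.2 s.
2. both arms swung down to within 0.08 rad of the end stop (value of joint each of cam_left, cam_right above 1.84 rad), for 0.2 s.
At the end, for the whole second after the job is handed in: The plug stands in the coupler within 2 mm above (2.5 mm below) its locked height, centred to 3 mm and upright to 0.06 rad, at rest, with both arms at 1.84 rad or more (within 0.08 rad of flat against the coupler) (all of step 2 and z of plug in the frame of coupler_seat between -0.0025 and 0.002 m and horizontal distance between plug and coupler_seat below 0.003 m and angle between plug's own z axis and vertical below 0.06 rad and linear speed of plug below 0.02 m/s); the robot touches nothing.
It fails at once if one arm driven down (beyond 1.6 rad) while the other is still out (under 1.0 rad) ((value of joint cam_left above 1.6 rad and value of joint cam_right below 1 rad) or (value of joint cam_right above 1.6 rad and value of joint cam_left below 1 rad)).
It fails at once if the seal crushed: the plug pressed on it with more than 40 N (contact force between plug and seal_ring above 40 N).
It fails at once if an arm bent: pushed by the robot with more than 35 N (contact force between any of the fingers, the arm and handle_left above 35 N or contact force between any of the fingers, the arm and handle_right above 35 N).
It fails at once if a bystander moved by more than 20 mm (distance of any of blank_stub, paste_tub, angle_offcut, electrode_box, wrench, wire_brush, flat_bar, stud_tree from where it was at the start of the episode above 0.02 m).
It also fails if it takes over 70 s, if anything falls off the work surface, if the arm or the gripper's body presses on something with over 40 N, if the wrist force passes 120 N, or if a joint passes its speed limit or range.

## Working session

There is one attempt and no reset: what is moved stays moved. The work goes in short steps, Python scripts to look and compute and a tool call to move; the robot and the scene stay as the last step left them, time stands still between calls to the robot, and variables do not carry over. Pictures are saved under pics/ and viewed, and the job is handed in when it is done.

Besides the shell and the picture viewer there is one more tool, called after "Call:" in YAML: its name, and indented under it one key for each argument. carry_out: Moves the arm, as the interface text tells. Its arguments: {"type":"object","properties":{"series":{"type":"array","items":{"type":"array","items":{"type":"array","items":{"type":"number"}}}},"squeeze":{"type":"number"}},"required":["series"]}

```bash
ls; mkdir -p pics; python3 - <<'E'
from plant import *
import cv2,json
s=state(); print(s)
for n in ("side","top"):
    c=read_camera(n); cv2.imwrite(f"pics/{n}0.png",c["pixels"]); print(n,c["mtx"],c["T"])
E
```

```text
pics
{'t': 0.0, 'q': array([ 1.15238675,  0.33286874, -0.06469004,  1.46095576,  0.02156117,
        1.34988936, -0.08852806]), 'qvel': array([-0.00149552,  0.00080608,  0.00085949, -0.0001228 , -0.00110128,
        0.00069241,  0.00084523]), 'joint_torque': array([-7.07925719e-04, -6.23265982e+01,  2.41326622e-02, -3.89890909e+01,
       -6.14701537e-02,  4.00746579e-02,  9.87597605e-05]), 'position': array([ 0.2408623 , -0.57640657,  0.29144889]), 'orientation': array([-6.96627604e-04,  9.80482861e-01,  1.96603281e-01, -1.56027446e-04]), 'contact_force': array([-0.34733578, -1.04138928, -0.39969607]), 'wrist_torque': array([-0.00878717,  0.0233719 ,  0.01150701]), 'finger_gap': 0.08693304550219783}
side [[401.23777033   0.         316.32149118]
 [  0.         401.23777033 199.60943863]
 [  0.           0.           1.        ]] [[-0.94393152 -0.1860964   0.27269289  0.30612864]
 [-0.32994723  0.50345128 -0.79854345  0.81651029]
 [ 0.01131848 -0.84374459 -0.53662553  0.66213339]
 [ 0.          0.          0.          1.        ]]
top [[374.69225403   0.         326.53758824]
 [  0.         374.69225403 197.99749869]
 [  0.           0.           1.        ]] [[ 0.02657597 -0.99732123  0.06814746  0.5231495 ]
 [-0.99964528 -0.0263953   0.00355033 -0.00541232]
 [-0.00174205 -0.06821764 -0.99766894  1.23638874]
 [ 0.          0.          0.          1.        ]]
```

View pics/side0.png

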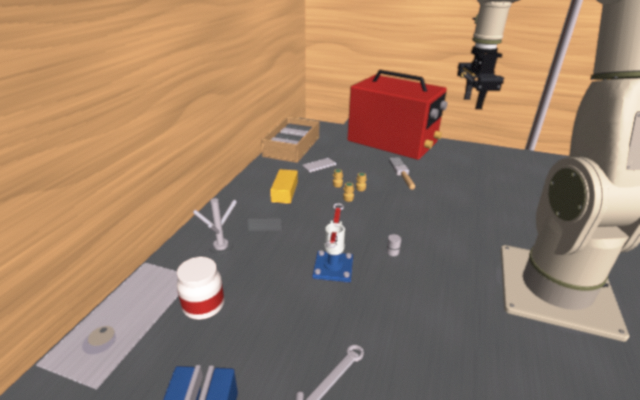

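View pics/top0.png

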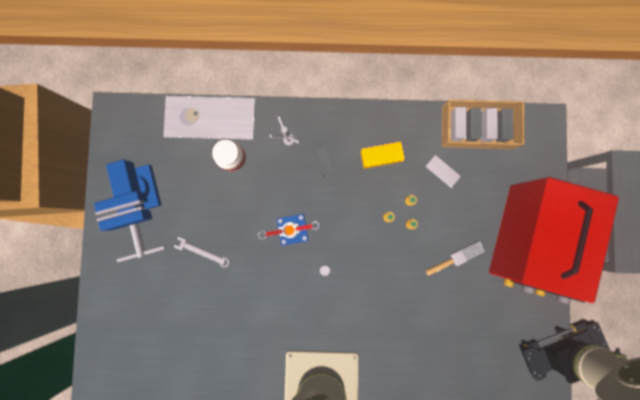

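Top view: three plug look-alikes are at pixels (389,216), (411,200) and (412,224), and the grey blank stub is at (325,270). The robot's left is image left, so the plug should be the one at (389,216). The coupler is at about (289,230). I'll check this in close crops.

```bash
cat > h.py <<'E'
import numpy as np,cv2
from plant import *
def ray(c,u,v):
    d=np.array([(u-c["mtx"][0,2])/c["mtx"][0,0],(v-c["mtx"][1,2])/c["mtx"][1,1],1.]); return c["T"][:3,3],c["T"][:3,:3]@d
def atz(c,u,v,z):
    o,d=ray(c,u,v); return o+d*(z-o[2])/d[2]
def proj(c,P):
    p=np.linalg.inv(c["T"])@np.r_[P,1]; q=c["mtx"]@p[:3]; return q[:2]/q[2]
def tri(a,ua,b,ub):
    (o1,d1),(o2,d2)=ray(a,*ua),ray(b,*ub)
    s=np.linalg.lstsq(np.c_[d1,-d2],o2-o1,rcond=None)[0]
    p,q=o1+d1*s[0],o2+d2*s[1]; return (p+q)/2,np.linalg.norm(p-q)
def crop(c,u0,v0,u1,v1,k,name):
    cv2.imwrite(name,cv2.resize(c["pixels"][v0:v1,u0:u1],None,fx=k,fy=k,interpolation=cv2.INTER_CUBIC))
E
python3 - <<'E'
from h import *
t=read_camera("top"); s=read_camera("side")
crop(t,250,190,430,290,4,"pics/tc.png")
a=cv2.resize(s["pixels"][150:220,320:400],None,fx=5,fy=5,interpolation=cv2.INTER_CUBIC)
b=cv2.resize(s["pixels"][195:285,300:366],None,fx=5,fy=5,interpolation=cv2.INTER_CUBIC)
H=max(a.shape[0],b.shape[0]);o=np.zeros((H,a.shape[1]+b.shape[1],3),np.uint8)
o[:a.shape[0],:a.shape[1]]=a;o[:b.shape[0],a.shape[1]:]=b
cv2.imwrite("pics/sc.png",o)
# green spots in top
hsv=cv2.cvtColor(t["pixels"],cv2.COLOR_BGR2HSV)
m=cv2.inRange(hsv,(40,70,60),(85,255,255)); n,l,st,ce=cv2.connectedComponentsWithStats(m)
for i in range(1,n): print(st[i],ce[i],atz(t,*ce[i],0.054))
hs=cv2.cvtColor(s["pixels"],cv2.COLOR_BGR2HSV)
m=cv2.inRange(hs,(40,70,60),(85,255,255)); n,l,st,ce=cv2.connectedComponentsWithStats(m)
for i in range(1,n): print("side",st[i],ce[i],atz(s,*ce[i],0.054))
m=cv2.inRange(hsv,(5,150,150),(18,255,255)); m[:, :270]=0;m[:,310:]=0; n,l,st,ce=cv2.connectedComponentsWithStats(m)
for i in range(1,n): print("or",st[i],ce[i],atz(t,*ce[i],0.0865))
E
```

```text
[411 198   4   4  14] [412.5        199.28571429] [ 0.60702352 -0.27294473  0.054     ]
[388 215   4   4  14] [389.71428571 216.5       ] [ 0.55075721 -0.20178549  0.054     ]
[412 222   4   4  15] [413.4 223.6] [ 0.53041554 -0.27661357  0.054     ]
[ 74 335   1   1   1] [ 74. 335.] [0.1591797 0.7674374 0.054    ]
side [337 171   2   1   2] [337.5 171. ] [ 0.60790183 -0.2721192   0.054     ]
or [270   0  40  17 366] [290.40163934   5.53551913] [1.21354335 0.13020941 0.0865    ]
or [270  13   8   7  18] [272.94444444  16.33333333] [1.1764472  0.18457261 0.0865    ]
or [292  13   1   1   1] [292.  13.] [1.18899609 0.12430231 0.0865    ]
or [309  13   1   1   1] [309.  13.] [1.19037991 0.0701862  0.0865    ]
or [278  14   3   3   4] [279.    14.75] [1.18216233 0.16548762 0.0865    ]
or [282  15   6   5  13] [284.38461538  17.        ] [1.17518083 0.14809506 0.0865    ]
or [288  15   2   2   2] [288.5  15.5] [1.18046177 0.13516846 0.0865    ]
or [292  15   1   1   1] [292.  15.] [1.18239596 0.1240853  0.0865    ]
or [295  14   2   2   2] [295.5  14.5] [1.18433045 0.11300042 0.0865    ]
o
[... 948 characters left out ...]
0.18335896 0.0865    ]
or [291  24   1   1   1] [291.  24.] [1.15267555 0.12628774 0.0865    ]
or [297  24   1   1   1] [297.  24.] [1.15316402 0.10722638 0.0865    ]
or [298  25   2   2   2] [298.5  25.5] [1.14835608 0.10230495 0.0865    ]
or [288  26   1   1   1] [288.  26.] [1.14585851 0.13559792 0.0865    ]
or [302  26   1   1   1] [302.  26.] [1.14699828 0.09113862 0.0865    ]
or [274  28   1   1   1] [274.  28.] [1.13815073 0.17982571 0.0865    ]
or [279  29   1   1   1] [279.  29.] [1.1352758  0.16383485 0.0865    ]
or [270  39  40  11 270] [289.25185185  45.1       ] [1.08343892 0.12953519 0.0865    ]
or [285 226   9   9  64] [288.984375 229.75    ] [0.5013363  0.11092279 0.0865    ]
```

View pics/tc.png

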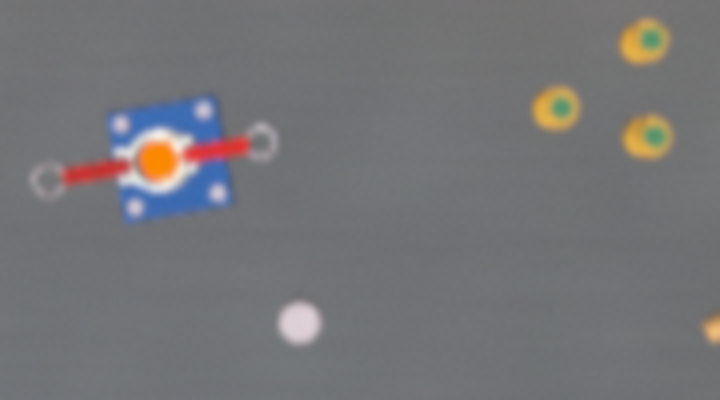

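View pics/sc.png

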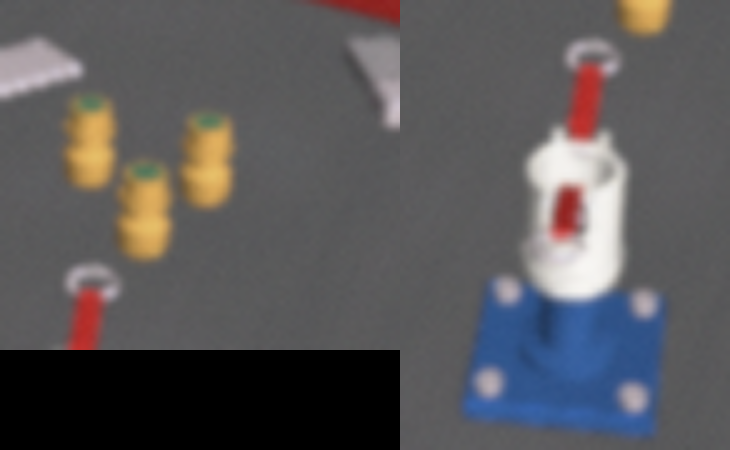

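The plug is the one at top pixel (389.7,216.5), world (0.551,-0.202), with the largest y of the three. The other two have y of about -0.27. Now for the coupler pose, fitted with model overlays.

```bash
cat > fit.py <<'E'
from h import *
t=read_camera("top"); s=read_camera("side")
np.savez("cal.npz",tT=t["T"],tm=t["mtx"],sT=s["T"],sm=s["mtx"])
# blue plate in top
for nm,c,box in (("top",t,(260,205,320,255)),("side",s,(305,240,365,285))):
    hsv=cv2.cvtColor(c["pixels"],cv2.COLOR_BGR2HSV)
    m=cv2.inRange(hsv,(100,110,60),(125,255,255)); k=np.zeros_like(m);k[box[1]:box[3],box[0]:box[2]]=m[box[1]:box[3],box[0]:box[2]]
    cn=max(cv2.findContours(k,cv2.RETR_EXTERNAL,cv2.CHAIN_APPROX_NONE)[0],key=cv2.contourArea)
    P=np.array([atz(c,u,v,.012)[:2] for u,v in cv2.convexHull(cn)[:,0].astype(float)],np.float32)
    print(nm,"plate",cv2.minAreaRect(P*1000))
    r=cv2.inRange(hsv,(0,150,80),(4,255,255))|cv2.inRange(hsv,(174,150,80),(180,255,255))
    k=np.zeros_like(r);k[195:260,255:366]=r[195:260,255:366]
    n,l,st,ce=cv2.connectedComponentsWithStats(k)
    for i in range(1,n):
        if st[i,4]>8: print(" red",st[i],ce[i],atz(c,*ce[i],.125))
    g=cv2.inRange(hsv,(35,40,40),(90,255,255))
    k=np.zeros_like(r);k[160:230,330:425]=g[160:230,330:425]
    n,l,st,ce=cv2.connectedComponentsWithStats(k)
    for i in range(1,n): print(" green",st[i],ce[i],atz(c,*ce[i],.054))
E
python3 fit.py
```

```text
top plate ((472.93829345703125, 102.01643371582031), (32.0748176574707, 87.44920349121094), 17.432771682739258)
 red [297 225  15   5  44] [304.31818182 226.97727273] [0.51144185 0.06195559 0.125     ]
 red [267 231  14   4  38] [273.23684211 232.47368421] [0.49281125 0.15328866 0.125     ]
 green [411 198   4   4  16] [412.5 199.5] [ 0.60634472 -0.27295216  0.054     ]
 green [388 215   5   4  16] [390.  216.5] [ 0.5507811  -0.20268532  0.054     ]
 green [411 222   5   4  18] [413.22222222 223.5       ] [ 0.53071467 -0.27605113  0.054     ]
side plate ((501.56591796875, 114.99607849121094), (88.81396484375, 95.66596221923828), 11.409529685974121)
 red [334 208   6  14  57] [336.64912281 214.98245614] [0.51189965 0.06429763 0.125     ]
 red [331 233   4   9  22] [332.72727273 237.22727273] [0.49526588 0.14880467 0.125     ]
 green [336 169   4   3  12] [337.5 170. ] [ 0.60983663 -0.27856183  0.054     ]
 green [360 173   4   2   8] [361.5 173.5] [ 0.53209067 -0.28275158  0.054     ]
 green [347 183   5   3  12] [348.91666667 183.75      ] [ 0.55231695 -0.20671394  0.054     ]
```

```bash
cat > ov.py <<'E'
from h import *
import sys
x,y,yaw=float(sys.argv[1]),float(sys.argv[2]),np.radians(float(sys.argv[3]))
R=np.array([[np.cos(yaw),-np.sin(yaw)],[np.sin(yaw),np.cos(yaw)]])
outs=[]
for nm,(u0,v0,u1,v1) in (("top",(255,208,323,252)),("side",(300,195,366,285))):
    c=read_camera(nm);k=10 if nm=="top" else 6
    im=cv2.resize(c["pixels"][v0:v1,u0:u1],None,fx=k,fy=k,interpolation=cv2.INTER_CUBIC)
    def dr(pts,col):
        q=[((proj(c,p)-(u0,v0)+.5)*k-.5) for p in pts]
        cv2.polylines(im,[np.round(q).astype(int)],True,col,1)
    th=np.linspace(0,2*np.pi,60)
    circ=lambda r,z:[np.r_[x+r*np.cos(a),y+r*np.sin(a),z] for a in th]
    dr(circ(.022,.119),(0,255,0)); dr(circ(.0175,.119),(255,0,255)); 
    for z in (.012,0): dr([np.r_[R@np.array(p)*.045+[x,y],z] for p in ((1,1),(-1,1),(-1,-1),(1,-1))],(0,255,255))
    for sg in (1,-1):
        pt=[]
        for r,h in ((6,5),(52,5),(52,11),(6,11)):
            a=.35; yy=19+r*np.cos(a)-h*np.sin(a); zz=115+r*np.sin(a)+h*np.cos(a)
            pt.append(np.r_[R@np.array([0,sg*yy/1000])+[x,y],zz/1000])
        dr(pt,(255,255,0))
    cv2.imwrite(f"pics/ov_{nm}_{sys.argv[4]}.png",im)
E
python3 ov.py 0.5018 0.109 11.4 a
```

```text
(no output)
```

View pics/ov_top_a.png

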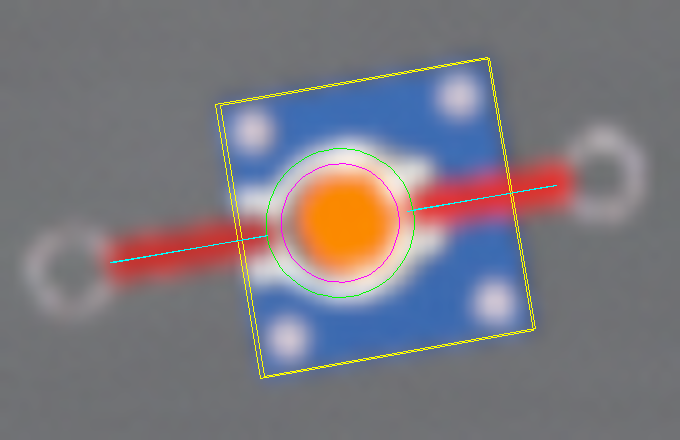

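View pics/ov_side_a.png

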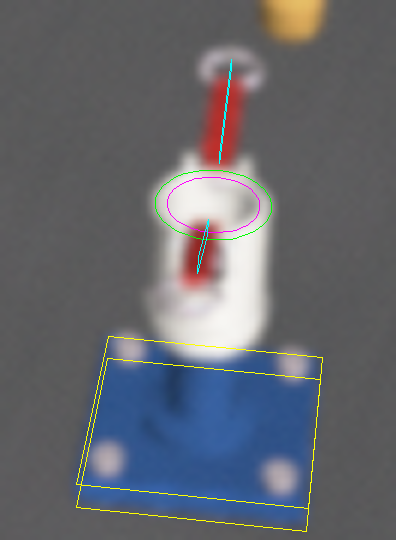

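Call:
carry_out:
  series:
    - [[-1,0.1,0.9,0.1,1],[-1,0.1,0.9,0.1,1],[-1,0.1,0.9,0.1,1],[-1,0.1,0.9,0.1,1],[-1,0.1,0.9,0.1,1],[-1,0.1,0.9,0.1,1],[-1,0.1,0.9,0.1,1],[-1,0.8,1,0,1],[-1,0.8,1,0,1],[-1,0.8,1,0,1],[-1,0.8,1,0,1],[-1,0.8,1,0,1],[-1,0.8,1,0,1]]
  squeeze: 40

```text
t: 1.7
position: [0.4825, -0.2763, 0.2908]
orientation: [-0.001, 0.896, 0.445, 0.0]
contact_force: [-1.5, -0.3, -0.1]
finger_gap: 0.087
```

Call:
carry_out:
  series:
    - [[-1,0.228,0.247,-0.2,1],[-1,0.228,0.247,-0.2,1],[-1,0.228,0.247,-0.2,1],[-1,0.228,0.247,-0.2,1],[-1,0.228,0.247,-0.2,1],[-1,0.228,0.247,-0.2,1]]

```text
t: 2.3
position: [0.5486, -0.2044, 0.2327]
orientation: [0.0, 0.752, 0.659, -0.0]
contact_force: [-0.5, 0.4, 0.4]
finger_gap: 0.0872
```

Call:
carry_out:
  series:
    - [[-0.2,0,0,-0.05,0.62],[-0.2,0,0,-0.05,0.62],[-0.2,0,0,-0.05,0.62],[-0.2,0,0,-0.05,0.62],[-0.2,0,0,-0.05,0.62],[-0.2,0,0,-0.05,0.62]]

```text
t: 2.9
position: [0.5494, -0.2028, 0.2176]
orientation: [0.0, 0.635, 0.772, 0.0]
contact_force: [-0.8, 1.0, 0.2]
finger_gap: 0.0541
```

```bash
python3 - <<'E'
from h import *
s=read_camera("side");t=read_camera("top")
crop(s,300,110,400,210,6,"pics/s2.png")
crop(t,340,160,460,260,6,"pics/t2.png")
st=state();q=st["orientation"];print(st["q"],st["position"],2*np.degrees(np.arctan2(q[2],q[1]))-90,st["contact_force"],st["finger_gap"])
for z in(0.13,):print(proj(s,st["position"]-[0,0,.07]),proj(t,st["position"]-[0,0,.07]))
E
```

```text
[ 0.7762938   0.36306822 -0.6139086   1.63893229  0.22065595  1.20938701
  0.31004577] [ 0.54942581 -0.20263787  0.21746211] 11.193816873515516 [-0.31101051  0.65093889  0.30828715] 0.052917044796989235
[351.29169297 156.54306728] [395.36201959 216.35654338]
```

View pics/s2.png

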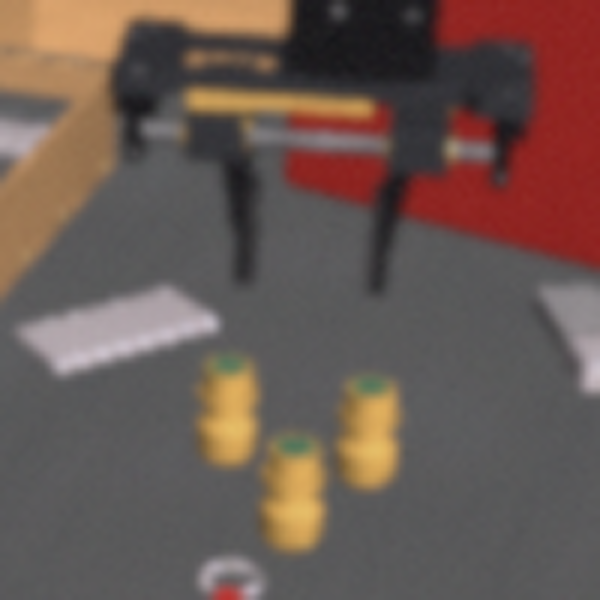

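The side view shows the open jaws centred over the chosen plug, which is nearest the camera at crop (293,445). The fingertips are clear of the other two. I'll descend.

Call:
carry_out:
  series:
    - [[-0.2,0.004,0,-0.08,0],[-0.2,0.004,0,-0.16,0],[-0.2,0.004,0,-0.22,0],[-0.2,0.004,0,-0.28,0],[-0.2,0.004,0,-0.32,0],[-0.2,0.004,0,-0.35,0],[-0.2,0.004,0,-0.35,0],[-0.2,0.004,0,-0.35,0]]

```text
t: 3.8
position: [0.5509, -0.2026, 0.1128]
orientation: [0.0, 0.634, 0.773, 0.0]
contact_force: [0.2, -0.4, 0.4]
finger_gap: 0.0521
```

```bash
python3 - <<'E'
from h import *
s=read_camera("side")
crop(s,300,110,400,210,6,"pics/s3.png")
st=state();print(st["position"],st["contact_force"],st["finger_gap"])
E
```

```text
[ 0.55106597 -0.20267043  0.11310265] [-0.06262511  0.79821561 -0.58241211] 0.05266942317318218
```

View pics/s3.png

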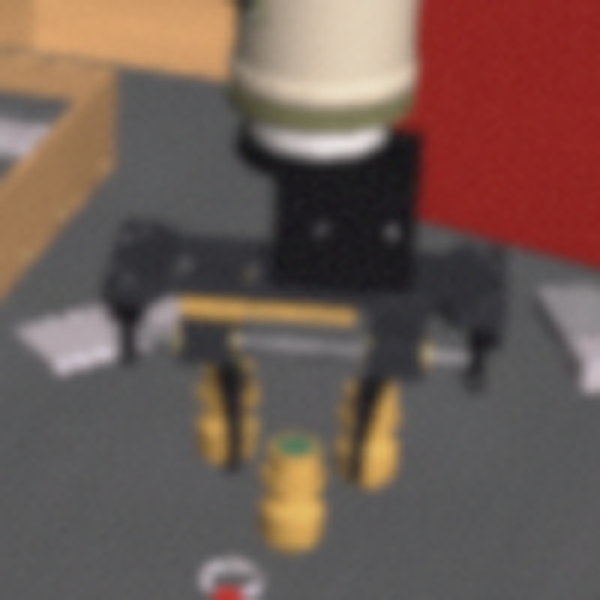

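Call:
carry_out:
  series:
    - [[0.8,0,0,0,0],[0.8,0,0,0,0],[0.8,0,0,0,0],[0.8,0,0,0,0],[0.8,0,0,0,0],[0.8,0,0,0,0],[0.8,0,0,0,0],[0.8,0,0,0,0]]
  squeeze: 40

```text
t: 4.65
position: [0.5507, -0.2026, 0.1124]
orientation: [0.0, 0.634, 0.773, 0.0]
contact_force: [0.7, 0.2, 1.9]
finger_gap: 0.0246
```

```bash
python3 - <<'E'
from h import *
s=read_camera("side");t=read_camera("top")
crop(s,300,110,400,210,6,"pics/s4.png")
st=state();print(st["position"],st["contact_force"],st["finger_gap"])
print(proj(s,st["position"]-[0,0,.07]),proj(s,[.5508,-.2022,.054]),proj(s,[.5508,-.2022,.0]))
E
```

```text
[ 0.55071397 -0.20260307  0.11239974] [ 1.23126742 -0.24408885  1.08604049] 0.023966507343129502
[348.85776483 187.80336667] [349.00611065 184.54679947] [348.04104239 199.69647458]
```

View pics/s4.png

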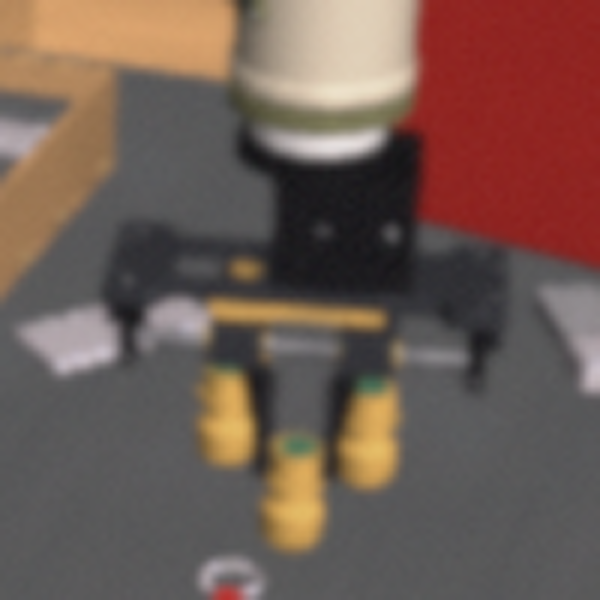

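Call:
carry_out:
  series:
    - [[0.8,0,0,0.03,0],[0.8,0,0,0.08,0],[0.8,0,0,0.16,0],[0.8,0,0,0.24,0],[0.8,0,0,0.34,0],[0.8,0,0,0.44,0],[0.8,0,0,0.52,0],[0.8,0,0,0.57,0],[0.8,0,0,0.57,0],[0.8,0,0,0.57,0]]

```text
t: 5.75
position: [0.5502, -0.2026, 0.2826]
orientation: [-0.0, 0.634, 0.773, -0.0]
contact_force: [-0.3, 0.2, -2.3]
finger_gap: 0.0246
```

```bash
python3 - <<'E'
from h import *
s=read_camera("side");t=read_camera("top")
crop(s,300,70,400,210,4,"pics/s5.png")
st=state();print(st["position"],st["contact_force"],st["finger_gap"])
E
```

```text
[ 0.54997832 -0.20251651  0.28177626] [-0.02136322 -0.43921364 -2.90725891] 0.025033047107219458
```

View pics/s5.png

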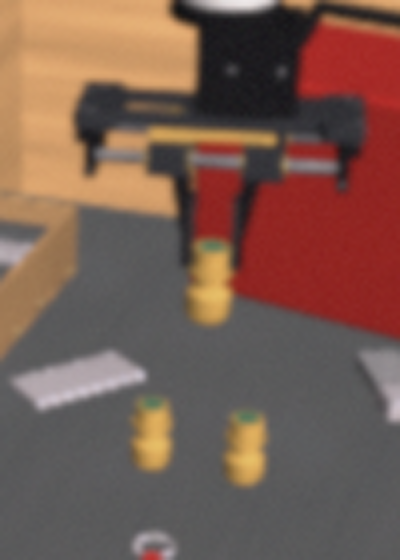

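The side view shows the plug upright in the jaws, green spot at crop (211,245), and a measured weight of about 2.9 N. Next I carry it over the coupler.

Call:
carry_out:
  series:
    - [[0.8,-0.01,0.05,0,0],[0.8,-0.02,0.13,0,0],[0.8,-0.04,0.24,0,0],[0.8,-0.06,0.36,0,0],[0.8,-0.08,0.48,0,0],[0.8,-0.1,0.6,0,0],[0.8,-0.12,0.72,0,0],[0.8,-0.14,0.84,0,0],[0.8,-0.155,0.93,0,0],[0.8,-0.163,0.98,0,0],[0.8,-0.164,1,0,0],[0.8,-0.164,1,0,0],[0.8,-0.164,1,0,0]]

```text
t: 7.15
position: [0.5014, 0.0966, 0.2829]
orientation: [-0.0, 0.635, 0.773, -0.0]
contact_force: [-0.5, -0.5, -3.0]
finger_gap: 0.0247
```

```bash
python3 - <<'E'
from h import *
s=read_camera("side");t=read_camera("top")
crop(s,280,90,400,290,3,"pics/s6.png")
crop(t,240,180,340,280,6,"pics/t6.png")
st=state();q=st["orientation"];print(st["position"],st["contact_force"],st["finger_gap"],2*np.degrees(np.arctan2(q[2],q[1]))-90,st["q"])
E
```

```text
[0.5015504  0.09625445 0.28304696] [-0.35293017 -0.61608588 -3.0304446 ] 0.02457216108758876 11.174318060319209 [ 0.48593981  0.16393472 -0.83193149  1.73620176  0.12573741  1.29684468
 -0.17846249]
```

View pics/s6.png

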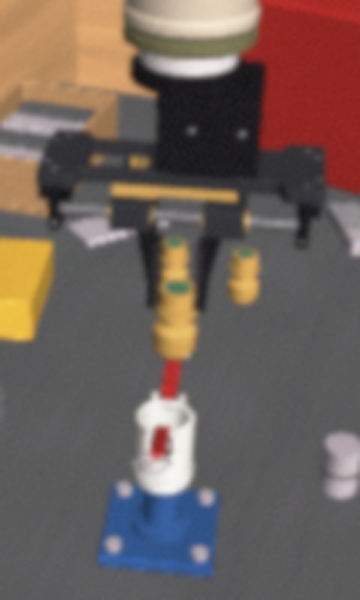

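View pics/t6.png

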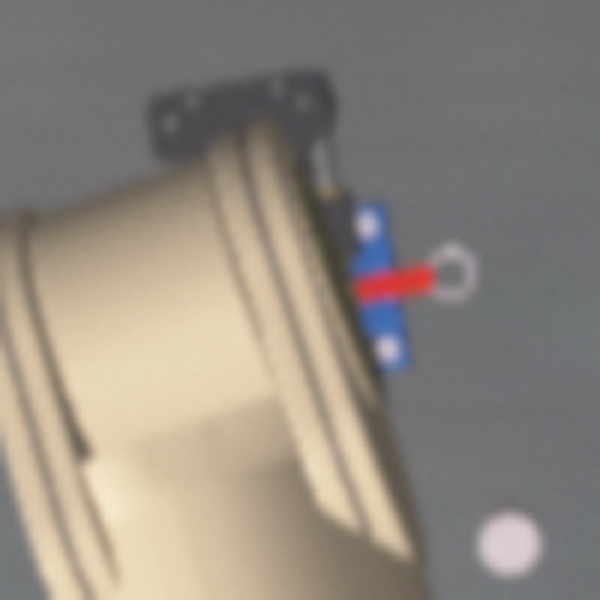

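Call:
carry_out:
  series:
    - [[0.8,0,0.02,-0.02,0],[0.8,0,0.039,-0.06,0],[0.8,0,0.039,-0.1,0],[0.8,0,0.039,-0.13,0],[0.8,0,0.039,-0.143,0],[0.8,0,0.039,-0.143,0],[0.8,0,0.039,-0.143,0]]

```text
t: 7.95
position: [0.5016, 0.1091, 0.2406]
orientation: [0.0, 0.634, 0.773, 0.0]
contact_force: [-0.3, 1.0, -2.4]
finger_gap: 0.0243
```

```bash
cat > ov2.py <<'E'
from h import *
import sys
x,y,yaw=.5014,.1084,np.radians(11.4)
st=state();q=st["orientation"];p=st["position"];print(p,st["contact_force"],st["wrist_torque"],st["finger_gap"],2*np.degrees(np.arctan2(q[2],q[1]))-90)
c=read_camera("side");u0,v0,u1,v1=285,160,385,250;k=8
im=cv2.resize(c["pixels"][v0:v1,u0:u1],None,fx=k,fy=k,interpolation=cv2.INTER_CUBIC)
raw=im.copy()
th=np.linspace(0,2*np.pi,60)
def circ(cx,cy,r,z,col):
    Q=[((proj(c,np.r_[cx+r*np.cos(a),cy+r*np.sin(a),z])-(u0,v0)+.5)*k-.5) for a in th]
    cv2.polylines(im,[np.round(Q).astype(int)],True,col,1)
circ(x,y,.022,.119,(0,255,0));circ(x,y,.0175,.119,(255,0,255))
f=p[2]-.1124; X,Y=p[0],p[1]
circ(X,Y,.013,f+.054,(255,0,0));circ(X,Y,.016,f+.04,(255,0,0));circ(X,Y,.016,f+.005,(255,0,0))
cv2.imwrite(f"pics/{sys.argv[1]}.png",im);cv2.imwrite(f"pics/{sys.argv[1]}r.png",raw)
E
python3 ov2.py p7
```

```text
[0.50155182 0.10907105 0.24057053] [-0.28201665  0.99342467 -2.44755045] [-0.00721648 -0.13968231  0.03833364] 0.02426907628551201 11.26920846281483
```

View pics/p7.png

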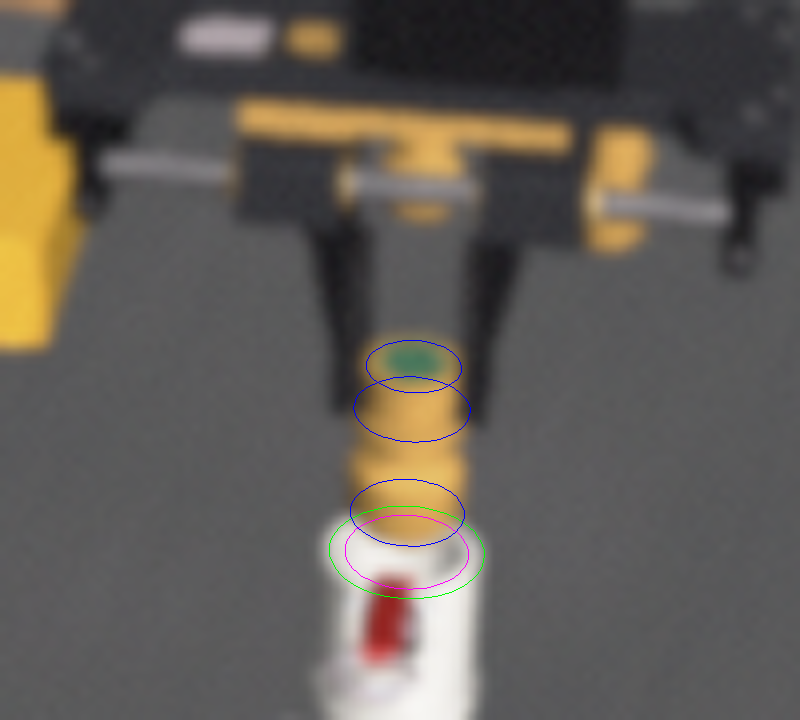

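View pics/p7r.png

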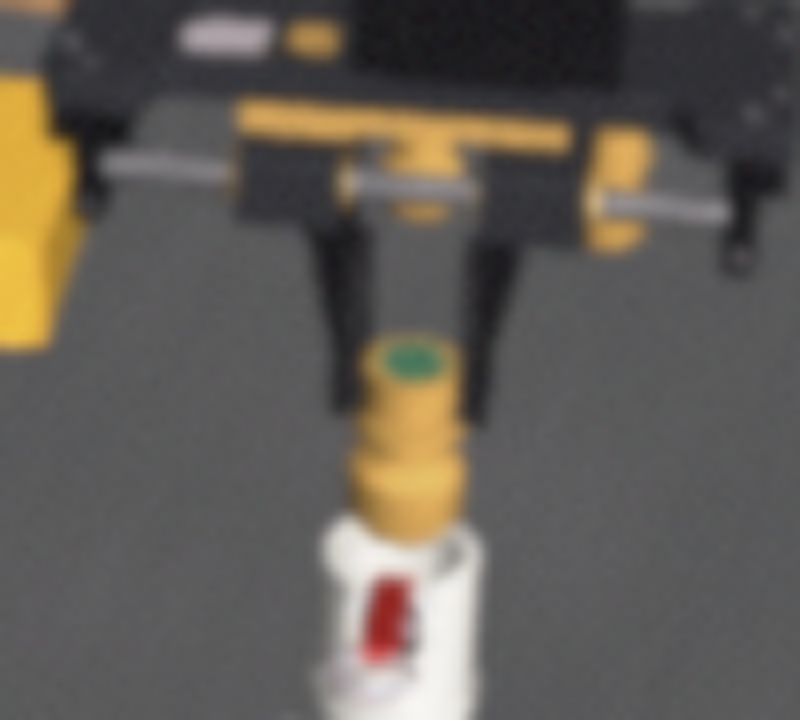

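```bash
python3 - <<'E'
from h import *
s=read_camera("side");t=read_camera("top")
for z in (.012,.016): print(atz(s,333.4,263.4,z),atz(t,291.85,229.2,z))
E
```

```text
[0.50295588 0.10598824 0.012     ] [0.50195584 0.10918704 0.012     ]
[0.50174488 0.11035979 0.016     ] [0.50202508 0.10881265 0.016     ]
```

Call:
carry_out:
  series:
    - [[0.8,0.001,0.003,-0.01,0],[0.8,0.001,0.003,-0.02,0],[0.8,0.001,0.003,-0.03,0],[0.8,0.001,0.003,-0.035,0],[0.8,0.001,0.003,-0.04,0],[0.8,0.001,0.003,-0.045,0],[0.8,0.001,0.003,-0.045,0]]

```text
t: 8.8
position: [0.5016, 0.11, 0.2267]
orientation: [-0.0, 0.634, 0.773, -0.0]
contact_force: [-0.5, -0.4, -2.8]
finger_gap: 0.0249
```

```bash
python3 ov2.py p8
```

```text
[0.50161408 0.11001346 0.2266892 ] [-0.46193759 -0.36102837 -2.82032982] [ 0.00720767 -0.15617936 -0.03076632] 0.02491935435058184 11.279720548449575
```

View pics/p8.png

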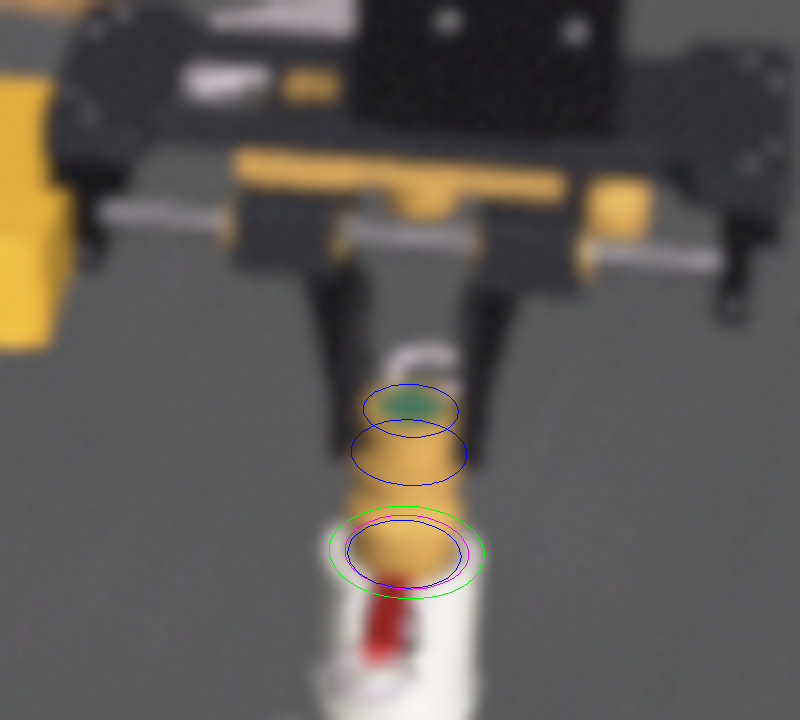

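No contact yet, and the foot's chamfer is inside the rim, centred in the mouth at crop (405,550). I'll continue down slowly.

Call:
carry_out:
  series:
    - [[0.8,0,0,-0.007,0],[0.8,0,0,-0.014,0],[0.8,0,0,-0.02,0],[0.8,0,0,-0.02,0]]

```text
t: 9.25
position: [0.5015, 0.11, 0.2206]
orientation: [-0.0, 0.634, 0.773, -0.0]
contact_force: [0.5, 0.9, -2.1]
finger_gap: 0.0248
```

Call:
carry_out:
  series:
    - [[0.8,0,0,-0.01,0],[0.8,0,0,-0.02,0],[0.8,0,0,-0.03,0],[0.8,0,0,-0.03,0]]

```text
t: 9.65
position: [0.5015, 0.1099, 0.2113]
orientation: [-0.0, 0.634, 0.773, -0.0]
contact_force: [0.2, -0.4, -2.1]
finger_gap: 0.0248
```

Call:
carry_out:
  series:
    - [[0.8,0,0,-0.012,0],[0.8,0,0,-0.024,0],[0.8,0,0,-0.034,0],[0.8,0,0,-0.034,0]]

```text
t: 10.05
position: [0.5014, 0.1099, 0.2011]
orientation: [-0.0, 0.634, 0.773, -0.0]
contact_force: [-0.4, 0.2, -2.4]
finger_gap: 0.0243
```

Call:
carry_out:
  series:
    - [[0.8,0,0,-0.003,0],[0.8,0,0,-0.007,0],[0.8,0,0,-0.01,0],[0.8,0,0,-0.01,0]]

```text
t: 10.45
position: [0.5018, 0.1101, 0.1989]
orientation: [0.0, 0.634, 0.773, 0.0]
contact_force: [-0.8, 0.7, -1.1]
finger_gap: 0.0245
```

Call:
carry_out:
  series:
    - [[0.8,0,0,-0.003,0],[0.8,0,0,-0.007,0],[0.8,0,0,-0.01,0],[0.8,0,0,-0.01,0]]

```text
t: 10.85
position: [0.5019, 0.1101, 0.1961]
orientation: [0.0, 0.634, 0.773, 0.0]
contact_force: [-1.6, -0.6, 5.2]
finger_gap: 0.0247
```

Call:
carry_out:
  series:
    - [[0.8,0,0,-0.003,0],[0.8,0,0,-0.005,0],[0.8,0,0,-0.007,0],[0.8,0,0,-0.007,0]]

```text
t: 11.25
position: [0.502, 0.1102, 0.1943]
orientation: [0.0, 0.634, 0.773, 0.0]
contact_force: [-2.7, -0.7, 9.1]
finger_gap: 0.0246
```

Call:
carry_out:
  series:
    - [[0.8,0,0,-0.002,0],[0.8,0,0,-0.004,0],[0.8,0,0,-0.006,0],[0.8,0,0,-0.008,0],[0.8,0,0,-0.008,0]]

```text
t: 11.75
position: [0.5021, 0.1102, 0.1922]
orientation: [0.001, 0.634, 0.773, 0.0]
contact_force: [-3.3, -1.0, 11.3]
finger_gap: 0.0247
```

Call:
carry_out:
  series:
    - [[0.8,0,0,-0.002,0],[0.8,0,0,-0.004,0],[0.8,0,0,-0.005,0],[0.8,0,0,-0.005,0]]

```text
t: 12.15
position: [0.5022, 0.1102, 0.191]
orientation: [0.001, 0.634, 0.773, 0.0]
contact_force: [-5.1, -1.2, 14.3]
finger_gap: 0.0246
```

Call:
carry_out:
  series:
    - [[0.8,-0.001,0,-0.002,0],[0.8,-0.001,0,-0.003,0],[0.8,-0.001,0,-0.003,0]]

```text
t: 12.45
position: [0.5021, 0.1102, 0.1903]
orientation: [0.001, 0.634, 0.773, 0.001]
contact_force: [-3.0, -1.4, 14.6]
finger_gap: 0.0245
```

```bash
python3 ov2.py p9
```

```text
[0.50210479 0.11021602 0.19027104] [-3.02858089 -1.4124501  14.62174035] [-0.43484596  1.01383419  0.00520537] 0.024493280320260127 11.269937482462069
```

View pics/p9r.png

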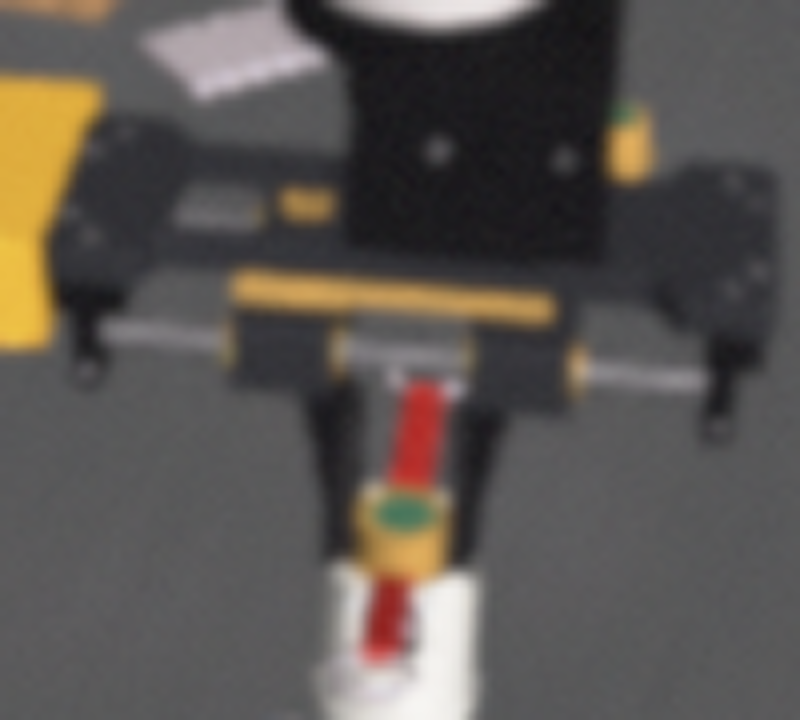

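Plug is sitting in the bore with its stub top at crop (405,513), level and about 1 mm below locked height by TCP. I'll release and lift.

Call:
carry_out:
  series:
    - [[-0.2,0,0,0,0],[-0.2,0,0,0,0],[-0.2,0,0,0,0],[-0.2,0,0,0,0],[-0.2,0,0,0,0],[-0.2,0,0,0.05,0],[-0.2,0,0,0.12,0],[-0.2,0,0,0.2,0],[-0.2,0,0,0.2,0]]

```text
t: 13.4
position: [0.5027, 0.1107, 0.2526]
orientation: [0.002, 0.634, 0.773, 0.002]
contact_force: [-0.0, -0.4, 0.0]
finger_gap: 0.0523
```

```bash
python3 ov2.py p10; python3 - <<'E'
from h import *
c=read_camera("side")
for z in (.133,.1355,.1405): print(z,proj(c,[.502,.109,z]))
hs=cv2.cvtColor(c["pixels"],cv2.COLOR_BGR2HSV)
m=cv2.inRange(hs,(40,70,40),(90,255,255)); m[:195]=0; n,l,st,ce=cv2.connectedComponentsWithStats(m)
for i in range(1,n):
  if st[i,4]>3: print("side",st[i],ce[i])
E
```

```text
[0.50270066 0.11070163 0.2526465 ] [-0.01363255 -0.40557243  0.03587983] [ 0.01853039 -0.17399136  0.00156436] 0.05231503707188794 11.2892868047024
0.133 [335.24773971 223.53487774]
0.1355 [335.28852158 222.63114612]
0.1405 [335.37045074 220.81558492]
side [332 222   7   3  15] [334.93333333 223.        ]
```

View pics/p10r.png

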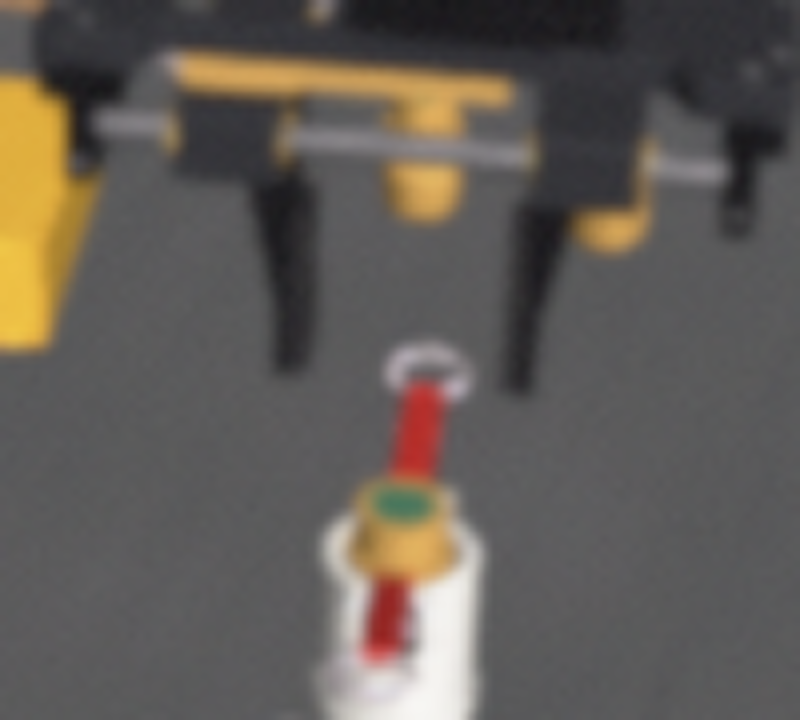

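Side view: plug top spot at crop (403,504). It rose about 3 mm on letting go, as described, and is roughly 1.5–2 mm above locked. I'll turn the open jaws 90° to line up with the two arms.

Call:
carry_out:
  series:
    - [[-1,-0.002,-0.005,0,1],[-1,-0.002,-0.005,0,1],[-1,-0.002,-0.005,0,1],[-1,-0.002,-0.005,0,1],[-1,-0.002,-0.005,0,1]]

```text
t: 14.0
position: [0.5004, 0.1083, 0.2482]
orientation: [-0.001, 0.412, 0.911, -0.0]
contact_force: [-0.2, 0.2, -0.5]
finger_gap: 0.083
```

Call:
carry_out:
  series:
    - [[-1,0,0,0,1],[-1,0,0,0,1],[-1,0,0,0,1],[-1,0,0,0,1],[-1,0,0,0,1]]

```text
t: 14.5
position: [0.5006, 0.1084, 0.2484]
orientation: [-0.0, 0.163, 0.987, 0.0]
contact_force: [-0.1, 0.0, -0.8]
finger_gap: 0.087
```

Call:
carry_out:
  series:
    - [[-1,0,0,0,1],[-1,0,0,0,1],[-1,0,0,0,1],[-1,0,0,0,1],[-1,0,0,0,1],[-1,0,0,0,1]]

```text
t: 15.1
position: [0.5007, 0.1085, 0.2486]
orientation: [-0.0, -0.096, 0.995, 0.0]
contact_force: [-0.7, -0.6, 0.8]
finger_gap: 0.0872
```

```bash
python3 ov2.py p11; python3 - <<'E'
from h import *
s=state();print(s["q"])
E
```

```text
[0.50069764 0.10847363 0.24863265] [-0.67053265 -0.55099239  0.76992666] [ 0.11876172 -0.08362163 -0.03222572] 0.08718389036740985 101.00105291265675
[ 0.63174508  0.25917244 -1.05179842  1.77210362  0.23671033  1.24757755
  1.28172665]
```

View pics/p11r.png

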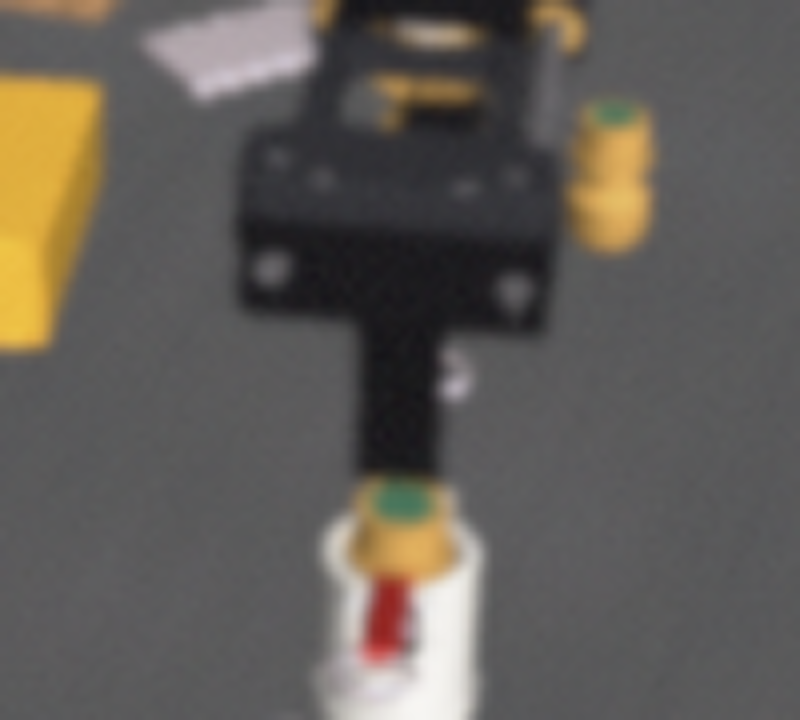

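Call:
carry_out:
  series:
    - [[-1,0.004,0.002,-0.05,0.01],[-1,0.004,0.002,-0.1,0.01],[-1,0.004,0.002,-0.125,0.01],[-1,0.004,0.002,-0.135,0.01],[-1,0.004,0.002,-0.145,0.01],[-1,0.004,0.002,-0.155,0.01],[-1,0.004,0.002,-0.165,0.01],[-1,0.004,0.002,-0.175,0.01],[-1,0.004,0.002,-0.185,0.01],[-1,0.004,0.002,-0.195,0.01]]

```text
t: 16.15
position: [0.5026, 0.109, 0.1909]
orientation: [0.001, -0.101, 0.995, -0.0]
contact_force: [-0.3, -0.5, 7.7]
finger_gap: 0.0871
```

```bash
python3 ov2.py p12; python3 - <<'E'
from h import *
t=read_camera("top");crop(t,240,180,340,280,6,"pics/t12.png")
E
```

```text
[0.50261568 0.10903871 0.1908501 ] [-0.27107242 -0.52075446  7.69320016] [-0.11414363 -0.06207951  0.02261178] 0.08705573109430319 101.56154629921386
```

View pics/p12r.png

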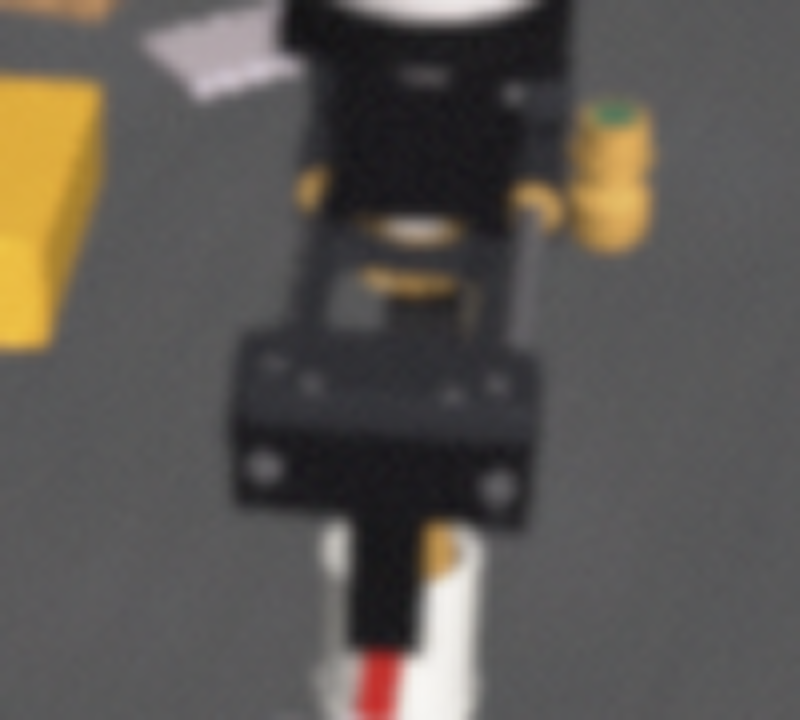

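View pics/t12.png

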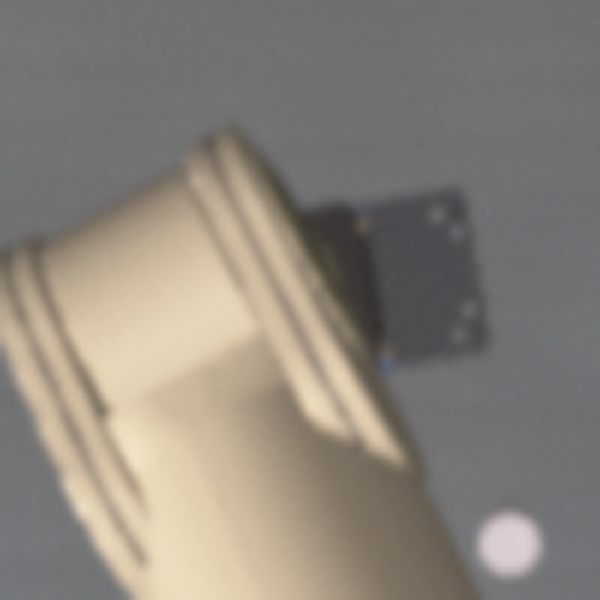

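The arms are swinging down under both fingertips; the near red bar now points down at crop (378,690). The push is 7.7 N in all. I'll continue slowly.

Call:
carry_out:
  series:
    - [[-1,0,0,-0.009,0],[-1,0,0,-0.018,0],[-1,0,0,-0.027,0],[-1,0,0,-0.036,0],[-1,0,0,-0.045,0],[-1,0,0,-0.045,0]]

```text
t: 16.85
position: [0.502, 0.1091, 0.1765]
orientation: [-0.0, -0.101, 0.995, 0.0]
contact_force: [2.0, 0.8, 1.2]
finger_gap: 0.0871
```

Call:
carry_out:
  series:
    - [[-1,0,0,-0.009,0],[-1,0,0,-0.018,0],[-1,0,0,-0.027,0],[-1,0,0,-0.036,0],[-1,0,0,-0.045,0],[-1,0,0,-0.045,0]]

```text
t: 17.45
position: [0.5017, 0.109, 0.1627]
orientation: [-0.0, -0.101, 0.995, 0.0]
contact_force: [0.4, -0.1, 0.3]
finger_gap: 0.0869
```

```bash
sed -i 's/285,160,385,250/285,180,385,270/' ov2.py; python3 ov2.py p13
```

```text
[0.50173232 0.10904847 0.16271069] [ 0.43956021 -0.14327809  0.29335929] [ 0.11482444 -0.21287966  0.00100287] 0.08693534596812008 101.58222303930265
```

View pics/p13r.png

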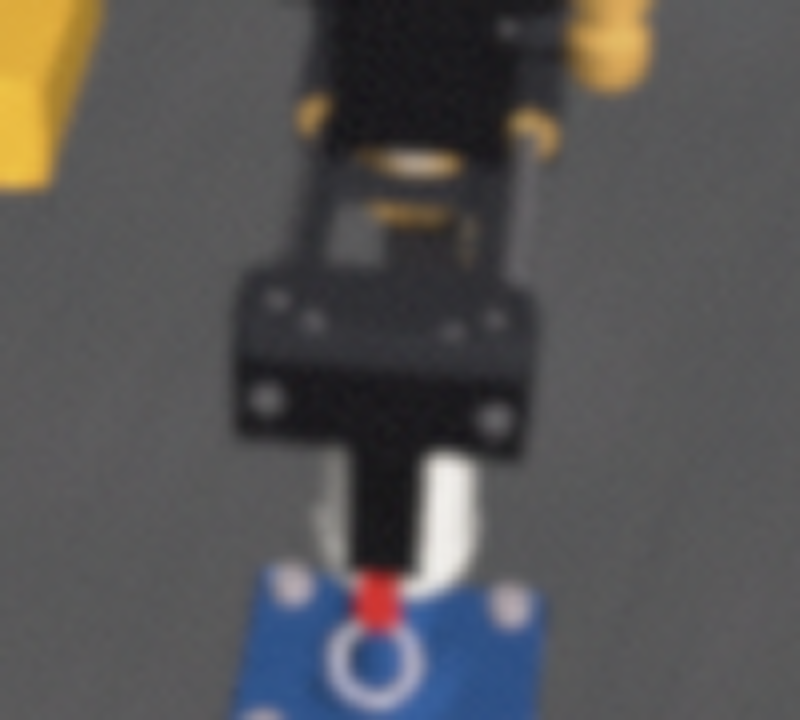

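Call:
carry_out:
  series:
    - [[-1,0,0,-0.008,0],[-1,0,0,-0.016,0],[-1,0,0,-0.024,0],[-1,0,0,-0.032,0],[-1,0,0,-0.036,0],[-1,0,0,-0.036,0]]

```text
t: 18.1
position: [0.5019, 0.1091, 0.1522]
orientation: [-0.0, -0.101, 0.995, 0.0]
contact_force: [0.8, 0.6, -0.8]
finger_gap: 0.0872
```

Call:
carry_out:
  series:
    - [[-1,0,0,-0.008,0],[-1,0,0,-0.016,0],[-1,0,0,-0.024,0],[-1,0,0,-0.03,0],[-1,0,0,-0.03,0]]

```text
t: 18.6
position: [0.5019, 0.1091, 0.1431]
orientation: [-0.0, -0.101, 0.995, 0.0]
contact_force: [0.5, 0.2, -1.4]
finger_gap: 0.0869
```

```bash
python3 ov2.py p14
```

```text
[0.50189194 0.10910329 0.14314959] [ 0.48240149  0.19017834 -1.35093831] [ 0.18114098 -0.21881759  0.02261772] 0.08686578944612676 101.57868480912438
```

View pics/p14r.png

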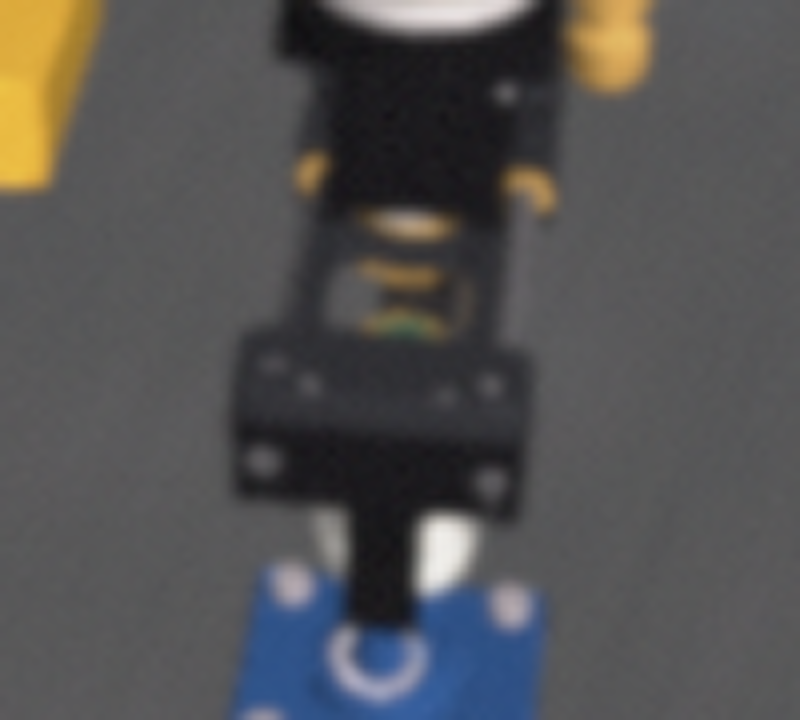

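Both arms hang inside the open jaws; the near ring is at crop (378,660) and the force is about zero. I'll squeeze the arms shut gradually at low grip.

Call:
carry_out:
  series:
    - [[-0.92,0,0,0,0],[-0.85,0,0,0,0],[-0.78,0,0,0,0],[-0.7,0,0,0,0],[-0.64,0,0,0,0],[-0.58,0,0,0,0],[-0.52,0,0,0,0],[-0.46,0,0,0,0],[-0.4,0,0,0,0],[-0.36,0,0,0,0],[-0.36,0,0,0,0]]
  squeeze: 15

```text
t: 19.75
position: [0.502, 0.1079, 0.1432]
orientation: [-0.0, -0.1, 0.995, -0.001]
contact_force: [0.6, -4.0, -9.9]
finger_gap: 0.06
```

Call:
carry_out:
  series:
    - [[-0.33,0,-0.004,0,0],[-0.33,0,-0.005,0,0],[-0.33,0,-0.005,0,0],[-0.33,0,-0.005,0,0],[-0.33,0,-0.005,0,0]]
  squeeze: 20

```text
t: 20.25
position: [0.5019, 0.1078, 0.1432]
orientation: [-0.0, -0.101, 0.995, 0.0]
contact_force: [4.7, 3.2, -19.2]
finger_gap: 0.0595
```

```bash
python3 - <<'E'
from h import *
for i in range(3):
    c=read_camera("side");s=state();print(s["finger_gap"],s["position"],s["contact_force"])
E
python3 ov2.py p15
```

```text
0.05975415879059674 [0.50190009 0.10774169 0.14321451] [  5.29882657   2.09270365 -19.69687693]
0.05965403016842096 [0.50191791 0.10776487 0.14321998] [  3.94544185   3.46377692 -19.52340593]
0.05964385517827438 [0.5019107  0.1077568  0.14322803] [  4.97560467   3.20849649 -20.09411478]
[0.5019107  0.1077568  0.14322803] [  4.97560467   3.20849649 -20.09411478] [ 0.44091361 -1.1796605  -0.09924302] 0.05964385517827438 101.58993426696554
```

View pics/p15r.png

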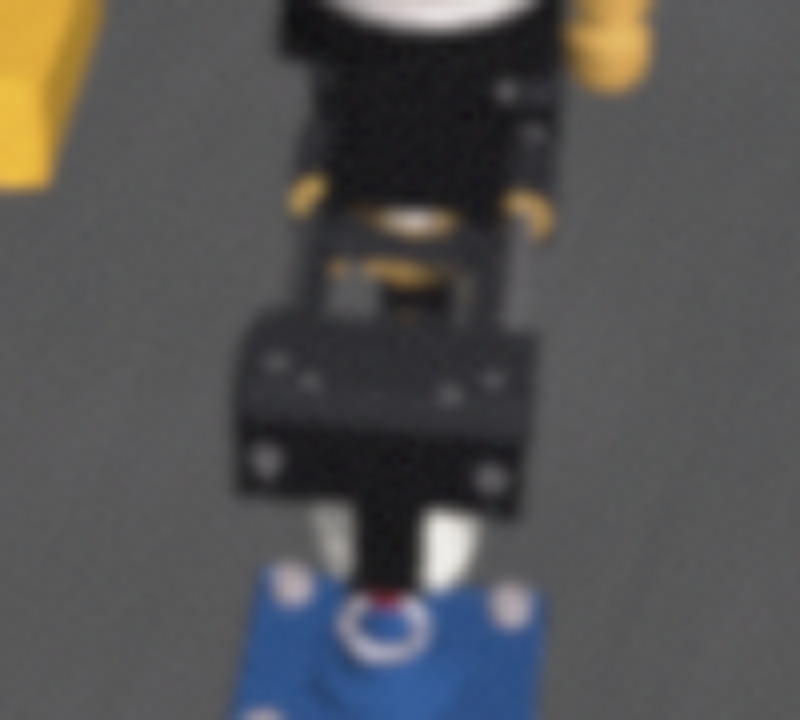

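The jaws read 59.6–60 mm over both arms, which matches the locked width. I'll open fully and then lift straight up.

Call:
carry_out:
  series:
    - [[-0.7,0,0,0,0],[-1,0,0,0,0],[-1,0,0,0,0],[-1,0,0,0,0],[-1,0,0,0,0],[-1,0,0,0,0],[-1,0,0,0.04,0],[-1,0,0,0.1,0],[-1,0,0,0.2,0],[-1,0,0,0.3,0],[-1,0,0,0.4,0],[-1,0,0,0.5,0],[-1,0,0,0.6,0],[-1,0,0,0.6,0]]

```text
t: 21.85
position: [0.503, 0.1086, 0.328]
orientation: [0.003, -0.101, 0.995, -0.0]
contact_force: [0.7, 0.0, -0.3]
finger_gap: 0.0871
```

```bash
python3 ov2.py p16; python3 - <<'E'
from h import *
c=read_camera("side")
for z in (.133,.1355,.1405): print(z,proj(c,[.502,.109,z]))
hs=cv2.cvtColor(c["pixels"],cv2.COLOR_BGR2HSV)
m=cv2.inRange(hs,(40,70,40),(90,255,255)); m[:200]=0; n,l,st,ce=cv2.connectedComponentsWithStats(m)
for i in range(1,n):
  if st[i,4]>3: print("side",st[i],ce[i])
E
```

```text
[0.50304225 0.10864377 0.32796393] [ 0.73978108  0.03570531 -0.29954753] [ 0.11976321 -0.11116812  0.02422088] 0.0871225679715399 101.60995330189718
0.133 [335.24773971 223.53487774]
0.1355 [335.28852158 222.63114612]
0.1405 [335.37045074 220.81558492]
side [332 221   6   4  17] [334.52941176 222.41176471]
```

View pics/p16r.png

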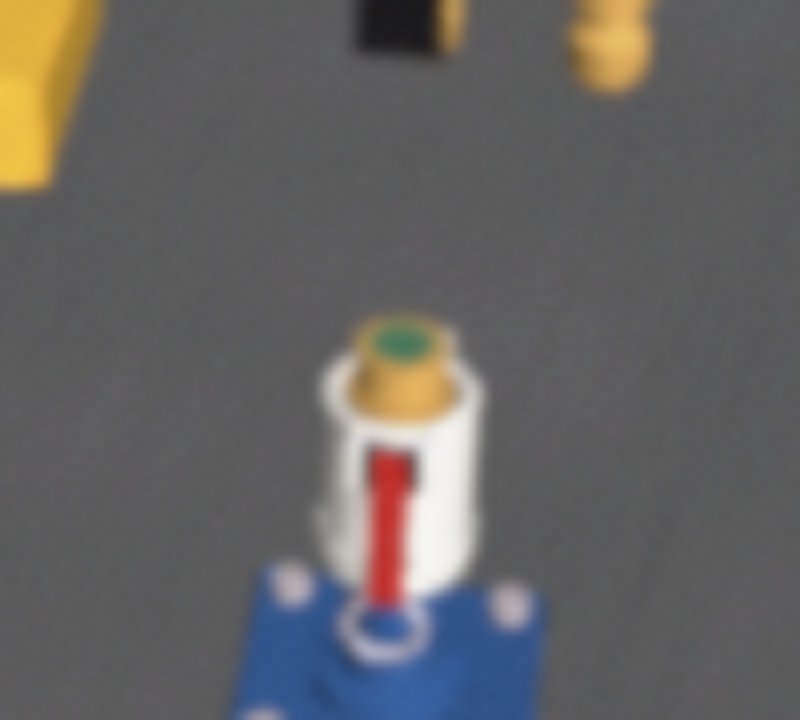

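Both the picture and the jaw reading say the arms are flat: the near bar hangs straight, crop (390,450) to (385,605). But the green spot (403,343) is at nearly the same image height as before locking. I'll check the plug's height by touching its top with closed fingertips; if it is locked, contact should come at TCP z = 0.203.

Call:
carry_out:
  series:
    - [[1,-0.002,-0.001,-0.1,0],[1,-0.003,-0.002,-0.2,0],[1,-0.003,-0.002,-0.28,0],[1,-0.003,-0.002,-0.33,0],[1,-0.003,-0.002,-0.36,0],[1,-0.003,-0.002,-0.38,0],[1,-0.003,-0.002,-0.38,0],[1,-0.003,-0.002,-0.38,0]]
  squeeze: 15

```text
t: 22.75
position: [0.5015, 0.1072, 0.2102]
orientation: [0.0, -0.101, 0.995, 0.0]
contact_force: [0.7, -0.7, -0.3]
finger_gap: 0.0311
```

```bash
python3 ov2.py p17
```

```text
[0.50146777 0.10719854 0.21019198] [ 0.68618674 -0.65465192 -0.25037333] [ 0.07986641 -0.1276104   0.02758071] 0.03114499409974927 101.5793895143153
```

View pics/p17r.png

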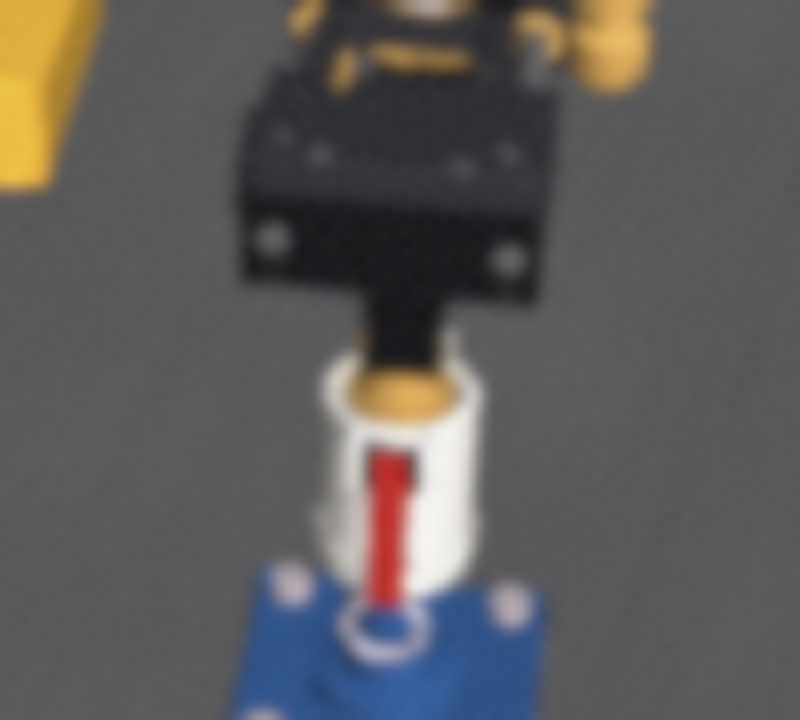

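Call:
carry_out:
  series:
    - [[1,0,0,0,0],[1,0,0,0,0],[1,0,0,0,0],[1,0,0,0,0],[1,0,0,0,0],[1,0,0,0,0]]

```text
t: 23.4
position: [0.5011, 0.107, 0.2095]
orientation: [-0.0, -0.101, 0.995, 0.0]
contact_force: [0.0, 0.5, -0.2]
finger_gap: 0.0008
```

Call:
carry_out:
  series:
    - [[1,0.002,0.002,-0.003,0],[1,0.002,0.002,-0.006,0],[1,0.002,0.002,-0.009,0],[1,0.002,0.002,-0.012,0],[1,0.002,0.002,-0.012,0]]

```text
t: 23.9
position: [0.5016, 0.1076, 0.2057]
orientation: [-0.0, -0.101, 0.995, 0.0]
contact_force: [1.0, -0.8, 0.1]
finger_gap: 0.0007
```

Call:
carry_out:
  series:
    - [[1,0,0,-0.002,0],[1,0,0,-0.004,0],[1,0,0,-0.004,0]]

```text
t: 24.2
position: [0.5016, 0.1076, 0.2046]
orientation: [-0.0, -0.101, 0.995, 0.0]
contact_force: [-0.4, 0.6, 0.2]
finger_gap: 0.0006
```

Call:
carry_out:
  series:
    - [[1,0,0,-0.002,0],[1,0,0,-0.003,0],[1,0,0,-0.003,0]]

```text
t: 24.5
position: [0.5018, 0.1078, 0.2042]
orientation: [0.0, -0.101, 0.995, 0.0]
contact_force: [-1.8, -1.3, 4.3]
finger_gap: 0.0003
```

Call:
carry_out:
  series:
    - [[1,0,0,-0.002,0],[1,0,0,-0.003,0],[1,0,0,-0.003,0]]

```text
t: 24.8
position: [0.502, 0.1079, 0.2037]
orientation: [0.0, -0.101, 0.995, 0.0]
contact_force: [-2.5, -0.3, 9.6]
finger_gap: 0.0007
```

Contact came at TCP z of about 0.2043, so the plug stands about 1.2 mm above its locked height: inside the 2 mm limit, but not by much. I'll press it gently a little more, staying under 16 N, and measure again.

Call:
carry_out:
  series:
    - [[1,0,0,-0.002,0],[1,0,0,-0.003,0],[1,0,0,-0.003,0]]

```text
t: 25.1
position: [0.5022, 0.1081, 0.2032]
orientation: [0.001, -0.101, 0.995, 0.0]
contact_force: [-2.5, -0.1, 13.4]
finger_gap: -0.0
```

Call:
carry_out:
  series:
    - [[1,0,0,-0.002,0],[1,0,0,-0.003,0],[1,0,0,-0.003,0]]

```text
t: 25.4
position: [0.5023, 0.1082, 0.2025]
orientation: [0.001, -0.101, 0.995, 0.0]
contact_force: [-4.2, -0.5, 14.9]
finger_gap: 0.0006
```

Call:
carry_out:
  series:
    - [[1,0,0,0.003,0],[1,0,0,0.006,0],[1,0,0,0.006,0]]

```text
t: 25.7
position: [0.5018, 0.1079, 0.2032]
orientation: [0.0, -0.101, 0.995, 0.0]
contact_force: [-1.2, 0.1, 6.1]
finger_gap: 0.0007
```

Call:
carry_out:
  series:
    - [[1,0,0,0.002,0],[1,0,0,0.003,0],[1,0,0,0.003,0]]

```text
t: 26.0
position: [0.5016, 0.1074, 0.2035]
orientation: [-0.0, -0.101, 0.995, -0.0]
contact_force: [0.4, 0.6, 0.3]
finger_gap: 0.0005
```

Call:
carry_out:
  series:
    - [[1,0,0,0.002,0],[1,0,0,0.003,0],[1,0,0,0.003,0]]

```text
t: 26.3
position: [0.5017, 0.1076, 0.2047]
orientation: [0.0, -0.101, 0.995, 0.0]
contact_force: [-1.0, -0.7, 0.0]
finger_gap: 0.0001
```

On release, contact left at TCP z of about 0.2034, so the plug now stays about 0.4 mm above locked height. I'll lift clear and take a last look.

Call:
carry_out:
  series:
    - [[1,0,0,0.05,0],[1,0,0,0.15,0],[1,0,0,0.3,0],[1,0,0,0.45,0],[1,0,0,0.6,0],[1,-0.3,0,0.7,0],[1,-0.3,0,0.7,0],[1,-0.3,0,0.7,0],[1,-0.3,0,0.7,0]]

```text
t: 27.2
position: [0.4106, 0.1086, 0.4164]
orientation: [0.002, -0.101, 0.995, -0.002]
contact_force: [0.5, -0.7, -0.7]
finger_gap: 0.0005
```

```bash
python3 ov2.py p18; python3 - <<'E'
from h import *
t=read_camera("top");s=read_camera("side");cv2.imwrite("pics/top18.png",t["pixels"])
a=cv2.imread("pics/side0.png");d=cv2.absdiff(a,s["pixels"]).max(2);cv2.imwrite("pics/diff18.png",np.hstack([s["pixels"][::2,::2],cv2.cvtColor(d,cv2.COLOR_GRAY2BGR)[::2,::2]]))
E
```

```text
[0.41064121 0.10863019 0.41639943] [ 0.50172274 -0.65853271 -0.6956109 ] [ 0.08801083 -0.14302459 -0.00470602] 0.0004986766114622032 101.5950489178546
```

View pics/p18r.png

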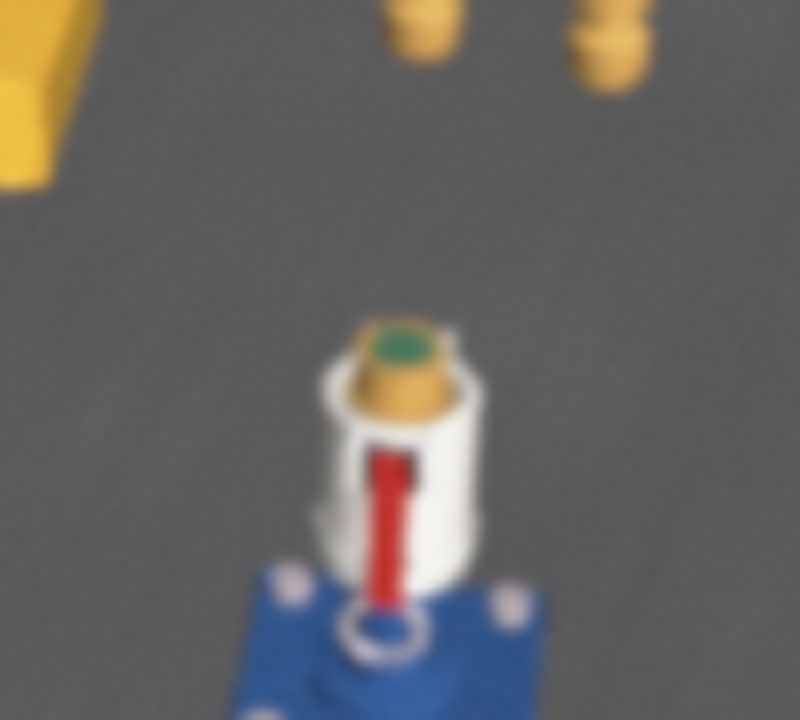

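View pics/top18.png

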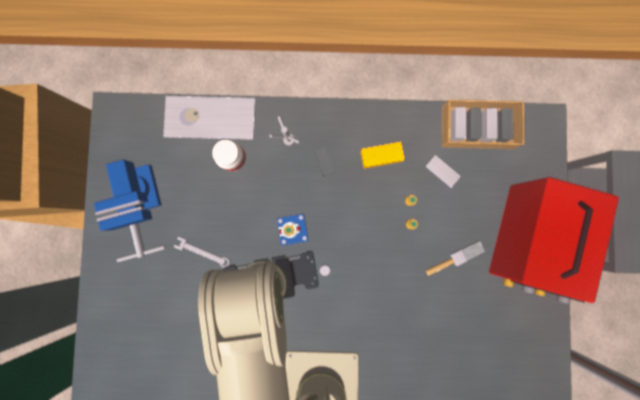

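View pics/diff18.png

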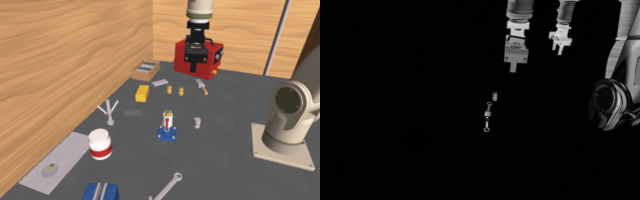

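The top view shows no red sticking out on either side of the coupler (289,230). The difference picture shows changes only at the plug, the coupler and the robot. The side view shows the spot lower, at crop (403,347). I'll hand in.

```bash
python3 - <<'E'
from plant import *
s=state();print(s["t"],abs(s["qvel"]).max(),s["contact_force"]);print(close_job())
E
```

```text
27.35 0.02939473019856712 [ 0.86679431  0.5776353  -0.75354083]
the job is handed in; nothing more can be done
None
```

The plug is locked in the coupler and I handed the job in at 27.35 s; no verdict was reported.

**What I did:** I took the leftmost plug and stood it in the coupler. I pressed it to about 1 mm below its locked height, with about 17 N on the seal, then let go. The open jaws brought both arms down together. A 20 N squeeze then closed them flat.

**Last checks:**
- **Arms:** The jaws read 59.6 mm over both arms, against 60 mm when locked. No red sticks out on either side in the top view, and in the side view the near bar hangs straight down; the far arm isn't visible there.
- **Plug height:** The first side picture after locking showed almost no drop. Touching the top put it about 1.3 mm above locked height, inside the 2 mm limit but not by much. I pressed the top once more, with about 15 N at the tool. Contact on release then put it about 0.4 mm above locked height, which relies on the robot's own height reading.
- **Plug position:** The top and side cameras had disagreed by about 4 mm on where the plug first stood. It still went into the bore with no measurable side force.
- **Everything else:** The before-and-after side difference picture shows change only at the plug, the coupler and the robot. The gripper is clear of everything.

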